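Draw down a spring-loaded strainer cover evenly with four wing nuts

ROBOT

A 6-joint arm with a two-finger parallel gripper is mounted at the origin on a cart in front of the work surface, level with it; the furniture and walls round the work are solid. World frame = base frame: x ahead of the robot, y to its left, z up, the work surface at z = 0. Lengths are in m, angles in rad, forces in N, time in s.
With the tool pointing down it reaches from about 0.4 to 0.825 m from the base axis. Payload 7 kg.
Tool frame: the origin (TCP) lies at the centre of the arm's flange, where the gripper is bolted on; the fingertips stand 173 mm ahead of it and the grasp point (between the pads) lies 155 mm ahead of it; z points along the fingers, y is the line along which they close (so a half turn about z gives the same grasp; the last joint's range is limited). The gripper opens to 85 mm and grips with 20 to 120 N. Pads are 22 mm wide; open, the fingers measure 114 mm over their backs; the gripper's body (76 mm by 85 mm) begins 54 mm behind the grasp point. The pads swing forward as they close: fully open they stand 13 mm farther back than shut.
Start: joints at [1.469, 0.359, 0.012, 0, -1.224, -0.288], TCP at [0.257, 0.624, 0.405] pointing down, gripper open.
Joint ranges: [-3.07, 3.07], [-1.43, 2.12], [-1.02, 1.25], [-3.03, 1.67], [-3.05, -0], [-3.03, 3.03]. Speed limits (rad/s): [2.39, 2.39, 3.01, 3.14, 3.14, 3.14].

INTERFACE

Orientations are given as a unit quaternion [w, x, y, z].
In Python, from workcell import env gives the robot as it stands. The module is installed in compiled form; this text tells all that it offers. Calls block until the motion is done:
- env.movep(position, orientation): joint-space move of the TCP to a pose.
- env.move_straight(position, frame=None, velocity=0.15): straight line of the TCP; frame=None keeps the orientation; velocity is the mean speed in m/s.
- env.set_joints(angles): joint-space move.
- env.ungrasp() and env.gripper_close(): open the fingers fully, or close them until they stop; the grip force is fixed at half the most.
- env.pause(seconds).
- env.ik(position, orientation): joint angles nearest the present ones, or None.
- env.read_camera(name): name is "scene" or "side" or "wrist"; returns a dict with "frame" (400x640x3 uint8, red, green, blue), "depth" (400x640 float32, m along the optical axis (not along the pixel's ray), 0 where there is no reading), "intrinsics" (3x3 intrinsics, pixels), "distortion" ([k1, k2, p1, p2, k3] as OpenCV has them; the pictures are not rectified), "xyz" and "attitude" of the camera in the world. Camera axes: x right, y down, z forward; pixel columns grow to the right and rows downward; lengths in m; the calibration is good to about 2 mm. A picture is of the moment at which its call begins.
A pose or a line that the arm cannot do raises env.MotionError and nothing moves.
- env.job_done(): hands the job in; it is judged then, once.
Trained networks look in a picture, given as the dict that the camera call returned (one of the last four; its "shot" number tells which), for a name from the list of things; names that differ only in an ending like _2 or _b are one class to them, and where a whole thing is asked for, a point or a joint stands for the part that bears it (a point fixed in the world has none). Each returns a list of dicts, best first, with "p" (0 to 1); they miss things now and then, are a little off and sometimes report something else, mostly with a low value. They report only what shows in the picture. A call takes as long as a camera call.
- env.find_in(query, picture): "position" ([x, y, z] in m, in world coordinates, good to about 4 mm: the middle of the surface that is visible of it).
Readings, each from a call of its own:
- env.current_time_s(): time.
- env.current_qpos(): joint angles.
- env.current_qd(): joint speeds.
- env.current_joint_efforts(): joint torques, N m.
- env.current_ee_pos(): TCP position.
- env.current_ee_rot(): TCP orientation.
- env.current_ft_force(): force on the tool from outside, world axes, zero at the start.
- env.current_wrist_torque(): the same for the moment, N m.
- env.current_gripper_width(): opening from 0.0 (shut) to 1.0 (fully open).
- env.current_grip_force(): force on a finger pad.
Only numpy, scipy, OpenCV 4.12 (cv2) and the standard library are available. Lean on these libraries where they do the work, as an engineer would, in place of code of your own. Each camera call takes 0.05 s, during which the arm holds its last target. There are 200 camera calls.

TASK

Close up the strainer: snug its cover down on the gasket with the four brass wing nuts in two rounds, each time going from a corner to the opposite one, then to the other two, so that the cover sinks level and never cocks. First round: about an eighth of a turn on each, leaving the cover still clear of the gasket; second round: turn each nut home by feel until it is hand-snug, but no tighter. Leave the oil can, the grey pot and the spanner where they are.

Things in the scene. Friction and masses are not known exactly. Their poses are not given: they have to be found in the camera images.
- housing: green cast strainer housing bolted to the bench: foot 150 x 104 mm, flange about 130 mm over its corner bosses, ports with red plugs along its y axis (190 mm over the plugs). Origin: centre of its underside on the bench, z up; the flange's flat top is 96 mm above it. Studs stand at x, y = +-46 mm. It does not move.
- cover: aluminium cover, 130 mm over its corners, 12 mm thick at the nuts, its middle 23 mm high. Origin: centre of its underside, z up. A spring in the middle (10 N per mm) holds it 4.4 mm above the flange; it sinks and tilts but does not turn. A black gasket lies on the flange, 1.0 to 2.4 mm thick (which, is not known): home is flat on it. It must never tilt beyond 0.024 rad (3 mm between opposite corners).
- nut_0: brass wing nut at the housing's (+x, +y) stud. Upright flat blade 54 mm long (its x axis), 9 mm thick (y), from 8 mm (ears 14 mm) above to 11 mm below the origin; under it a boss 20 mm across (top 9 mm below the origin) and a 31 mm flange, underside 26 mm below the origin. Origin: middle of the blade, on the stud's axis; the pose shows how the blade stands now. Clockwise from above tightens.
- nut_1: brass wing nut at the housing's (+x, -y) stud, shaped as nut_0. All four: right-hand thread with 12 mm lead, so a nut sinks 1.9 mm for each radian turned and the hand must sink with it. Each starts run on loosely, 0.3 to 1.0 mm clear of the cover, not the same for each, so the turn that brings it home (1.2 to 2.4 rad in all) differs; a nut stays where it is left.
- nut_2: brass wing nut at the housing's (-x, -y) stud, opposite nut_0 and shaped like it. All four: turning takes about 0.03 N m while the nut is free, and roughly 0.004 to 0.008 N m more for each newton on the cover. The spring alone makes that up to 0.1 N m, and after a quick move the hand at rest may read less, even below zero; once the corner below is on the gasket it climbs steeply, by 3 to 4 N m for each radian.
- nut_3: brass wing nut at the housing's (-x, +y) stud, opposite nut_1, shaped as nut_0. All four: hand-snug is a turning moment of 0.25 to 0.35 N m, reached in small slow steps at the last and read with the hand at rest (25 to 110 N on the cover); less is loose, and above 110 N the cover is strained and the job spoilt.
- oil_can: green pump oiler, 70 mm across, 193 mm high to the tip of its bent spout, standing beside the work; origin under its body. Bystander.
- grey_pot: grey pot, 104 mm across, 96 mm high, beside the work; origin at the centre of its underside. Bystander.
- spanner_17: steel combination spanner, 257 x 45 x 10 mm (long along y), lying in front of the work; origin under its middle. Bystander.

How it is judged:
By the outcome, as a careful person would: the job done as asked, in the order asked, and still so for the second after the job is handed in, with the robot touching nothing.
It also fails if it takes over 72 s, if anything falls off the work surface, if the arm or the gripper's body presses on something with over 40 N, if the wrist force passes 120 N, or if a joint passes its speed limit or range.

## Working session

There is one attempt and no reset: what is moved stays moved. The work goes in short steps, each a Python script; the robot and the scene stay as the last script left them, time stands still between calls to the robot, and variables do not carry over. Pictures are saved under pics/ and viewed, at most 10 in all, crops included, and the job is handed in when it is done.

```bash
ls; mkdir -p pics; python3 - <<'E'
from workcell import env
import cv2,numpy as np
print(env.current_time_s(),env.current_ee_rot(),env.current_gripper_width())
for c in ["scene","side"]:
    p=env.read_camera(c); cv2.imwrite(f"pics/{c}0.png",p["frame"][:,:,::-1])
    print(c,p["xyz"],p["attitude"])
    for n in ["housing","cover","nut_0","oil_can","grey_pot","spanner_17"]:
        print(n,[(np.round(d["position"],3).tolist(),round(d["p"],2)) for d in env.find_in(n,p)])
E
```

```text
pics
0.0 [ 8.17086162e-04  9.81051827e-01 -1.93743744e-01 -7.96400699e-05] 0.9990665888383167
scene [ 0.03083713 -0.34043801  0.59583128] [-0.42537292  0.80831065 -0.36228849  0.18557702]
housing [([0.507, 0.032, 0.08], 0.76)]
cover [([0.532, 0.049, 0.114], 0.84), ([0.638, 0.219, 0.079], 0.52)]
nut_0 [([0.581, 0.083, 0.135], 0.88), ([0.567, -0.003, 0.136], 0.87), ([0.495, 0.103, 0.138], 0.54)]
oil_can [([0.539, -0.136, 0.059], 0.63)]
grey_pot [([0.639, 0.216, 0.079], 0.87)]
spanner_17 []
side [0.08080433 0.88348237 0.48400247] [ 0.16292132 -0.24036424  0.80191991 -0.52211696]
housing []
cover []
nut_0 [([0.48, 0.024, 0.136], 0.55)]
oil_can [([0.555, -0.129, 0.119], 0.62)]
grey_pot [([0.685, 0.23, 0.081], 0.54)]
spanner_17 [([0.406, 0.096, 0.008], 0.97)]
```

View pics/scene0.png

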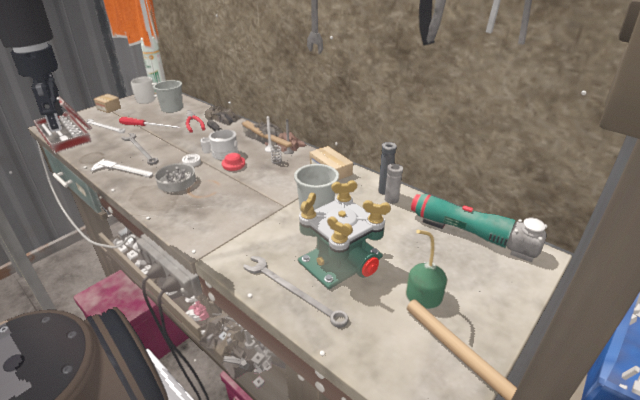

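View pics/side0.png

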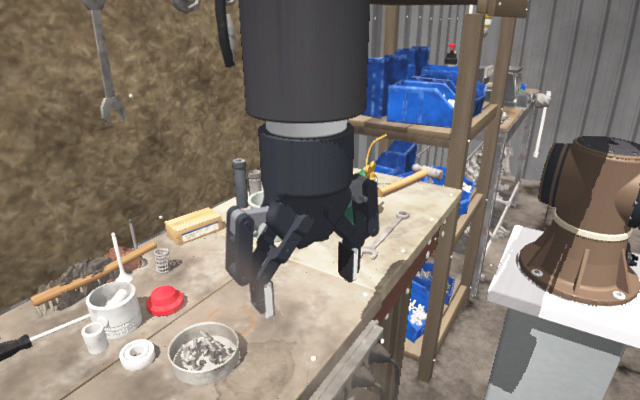

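Scene view: the strainer is at about (340,225) with its four brass nuts. The oil can is to its right (427,285), the pot behind it (316,185) and the spanner in front (295,290). In the side view the gripper hides the work. Next I look from above with the wrist camera.

```bash
cat > h.py <<'E'
from workcell import env
import numpy as np, cv2
from scipy.spatial.transform import Rotation as R
def quat(yaw):            # tool down, tool y axis at world angle yaw+90deg.. x axis at yaw
    q=(R.from_euler('z',yaw)*R.from_euler('x',np.pi)).as_quat()
    return [q[3],q[0],q[1],q[2]]
def yaw_now():
    w,x,y,z=env.current_ee_rot(); m=R.from_quat([x,y,z,w]).as_matrix(); return np.arctan2(m[1,0],m[0,0])
def cloud(p):
    h,w=p["depth"].shape; u,v=np.meshgrid(np.arange(w),np.arange(h))
    n=cv2.undistortPoints(np.stack([u,v],-1).reshape(-1,1,2).astype(np.float32),np.array(p["intrinsics"]),np.array(p["distortion"])).reshape(h,w,2)
    c=np.dstack([n,np.ones((h,w))])*p["depth"][...,None]
    a=p["attitude"]; return c@R.from_quat([a[1],a[2],a[3],a[0]]).as_matrix().T+np.array(p["xyz"])
E
python3 - <<'E'
from h import *
print(yaw_now(),env.current_ft_force(),env.current_wrist_torque())
y=yaw_now()-1.375
env.movep([0.51,0.045,0.42],quat(y))
print(env.current_time_s(),env.current_qpos(),env.current_ee_pos(),yaw_now(),env.current_ft_force(),env.current_wrist_torque())
p=env.read_camera("wrist"); cv2.imwrite("pics/w0.png",p["frame"][:,:,::-1]); print(p["xyz"],p["attitude"])
np.save("c0.npy",cloud(p)); np.save("f0.npy",p["frame"])
for n in ["nut_0","cover"]: print(n,[(np.round(d["position"],4).tolist(),round(d["p"],2)) for d in env.find_in(n,p)])
E
```

```text
-0.3897650204237663 [ 0.05440035  0.75873307 -0.42858142] [ 0.04349632 -0.03950249  0.0690367 ]
2.9583 [ 4.73155920e-01  7.85547881e-02 -3.17221427e-01 -8.62882762e-06
 -1.17514692e+00 -6.65805952e-01] [0.51016848 0.04570569 0.41991407] -1.7634496811835996 [-0.10424738  0.0433229  -0.13231535] [-0.01308173 -0.04393552 -0.01171561]
[ 0.49778842 -0.02167413  0.39040541] [0.01332509 0.09544915 0.98622481 0.13443412]
nut_0 [([0.59, 0.0885, 0.139], 0.96), ([0.5695, -0.0064, 0.1401], 0.91), ([0.484, 0.014, 0.146], 0.56), ([0.5044, 0.0994, 0.1429], 0.56)]
cover [([0.5372, 0.0498, 0.1106], 0.74)]
```

View pics/w0.png

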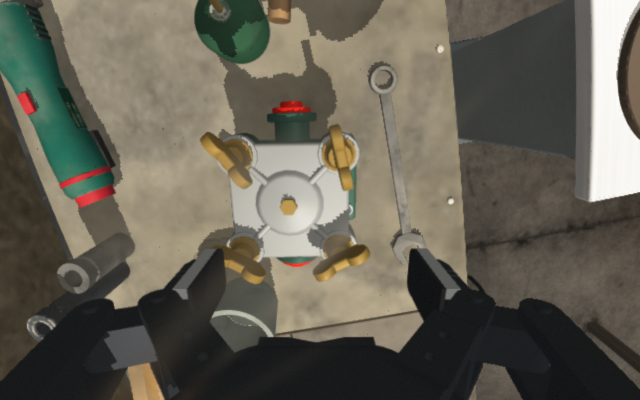

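The wrist view shows all four nuts, at (228,158), (341,157), (242,262) and (342,262), with blades at different angles. The ports (red plugs at (292,106) and (297,262)) lie along world y. Next I fit the blades from depth.

```bash
python3 - <<'E'
from h import *
c=np.load("c0.npy"); f=np.load("f0.npy").astype(int)
brass=(f[...,0]-f[...,2]>45)
seeds=np.array([[.59,.0885],[.5695,-.0064],[.484,.014],[.5044,.0994]])
ctr=np.array([.537,.049])
for s in seeds:
    d=np.hypot(c[...,0]-s[0],c[...,1]-s[1])
    for zl in (.134,.142):
        P=c[brass&(d<.036)&(c[...,2]>zl)&(c[...,2]<.165)]
        (cx,cy),(w,h),a=cv2.minAreaRect((P[:,:2]*1000).astype(np.float32))
        a=a if w>h else a+90
        _,v=np.linalg.eigh(np.cov(P[:,:2].T)); 
        print(s,zl,len(P),"rect c",round(cx,1),round(cy,1),"size",round(w,1),round(h,1),"ang",round(np.radians(a),3),"pca",round(np.arctan(v[1,1]/v[0,1]),3),"z max",np.percentile(P[:,2],[50,98]).round(4))
P=c[(abs(c[...,2]-.1165)<.012)&~brass&(np.hypot(c[...,0]-ctr[0],c[...,1]-ctr[1])<.1)]
for zl,zh in((.108,.1185),(.1185,.13)):
    Q=P[(P[:,2]>zl)&(P[:,2]<zh)]; print(len(Q),cv2.minAreaRect((Q[:,:2]*1000).astype(np.float32)),np.median(Q,0))
E
```

```text
[0.59   0.0885] 0.134 387 rect c 587.9 92.0 size 9.6 44.8 ang 2.44 pca -0.72 z max [0.1505 0.1548]
[0.59   0.0885] 0.142 386 rect c 585.4 94.1 size 9.6 38.3 ang 2.44 pca -0.718 z max [0.1505 0.1548]
[ 0.5695 -0.0064] 0.134 814 rect c 575.1 -1.0 size 9.4 51.9 ang 2.045 pca -1.125 z max [0.1507 0.1548]
[ 0.5695 -0.0064] 0.142 770 rect c 575.1 -1.0 size 9.4 51.9 ang 2.045 pca -1.115 z max [0.1511 0.1548]
[0.484 0.014] 0.134 738 rect c 484.5 14.9 size 9.0 52.0 ang 1.616 pca -1.529 z max [0.1518 0.155 ]
[0.484 0.014] 0.142 728 rect c 484.5 14.9 size 9.0 52.0 ang 1.616 pca -1.529 z max [0.1519 0.155 ]
[0.5044 0.0994] 0.134 544 rect c 500.1 104.7 size 51.7 9.0 ang 0.31 pca 0.303 z max [0.1521 0.1549]
[0.5044 0.0994] 0.142 544 rect c 500.1 104.7 size 51.7 9.0 ang 0.31 pca 0.303 z max [0.1521 0.1549]
10306 ((537.471435546875, 48.93458557128906), (122.27364349365234, 129.3011474609375), 79.78030395507812) [0.53494105 0.04856307 0.11227726]
1208 ((536.8359375, 48.246498107910156), (109.5634765625, 110.97673797607422), 77.3788833618164) [0.53753561 0.05340528 0.1194165 ]
```

```bash
cat >> h.py <<'E'
LEAD=0.012/(2*np.pi)
C=np.array([.5376,.0519]); YH=-.173
def stud(sx,sy): return C+R.from_euler('z',YH).as_matrix()[:2,:2]@np.array([sx,sy])*.046
NUT={'A':(stud(1,1),-.70),'B':(stud(1,-1),-1.10),'C':(stud(-1,-1),-1.526),'D':(stud(-1,1),.308)}
Z0,HOV=.306,.328
def T(): return round(env.current_time_s(),2)
def mz(n=4):
    r=[]
    for _ in range(n): r.append(env.current_wrist_torque()[2]); env.pause(.01)
    return float(np.mean(r))
def go(k,t):               # grasp nut k which has been turned by t so far
    xy,y0=NUT[k]; z=Z0-LEAD*t
    env.movep([*xy,HOV],quat(y0-t)); env.move_straight([*xy,z])
    env.gripper_close()
def turn(k,t,dur):         # helical move to total turn t
    xy,y0=NUT[k]; p=np.array([*xy,Z0-LEAD*t]); d=np.linalg.norm(p-env.current_ee_pos())
    env.move_straight(p.tolist(),quat(y0-t),velocity=max(d,1e-5)/dur)
def leave():
    env.ungrasp(); p=env.current_ee_pos(); env.move_straight([p[0],p[1],HOV])
E
python3 - <<'E'
from h import *
print(T(),[mz(1) for _ in range(4)],T())
go('A',0); print(T(),yaw_now(),env.current_ee_pos(),env.current_ft_force(),mz(),env.current_gripper_width(),env.current_grip_force())
p=env.read_camera("wrist"); cv2.imwrite("pics/w1.png",p["frame"][:,:,::-1])
E
```

```text
3.11 [-0.009702939794942626, -0.022950814463156496, -0.0025245881791065485, -0.03276534371400583] 3.14
5.12 -0.6998777740258699 [0.59102444 0.08953012 0.3063552 ] [0.53265957 1.14053837 3.0924668 ] -0.043079859967082496 0.08586973953167916 60.92826135456562
```

View pics/w1.png

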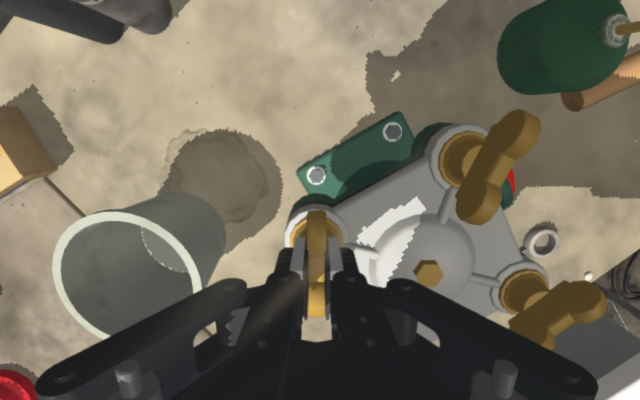

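The grasp on the first nut is clean: the blade sits between the pads at (317,260), and lateral force is only 1–2 N. Round one follows.

```bash
python3 - <<'E'
from h import *
def r1(k,grasp=True):
    if grasp: go(k,0); print(k,T(),np.round(env.current_ft_force(),1),round(mz(),3),round(env.current_gripper_width(),3))
    for t in (.3,.6,.82):
        turn(k,t,.4); print("  ",t,round(mz(2),3),round(NUT[k][1]-yaw_now(),3),end="")
    print(np.round(env.current_ft_force(),1)); leave(); print(T())
r1('A',False)
r1('C')
E
```

```text
0.3 -0.033 0.297   0.6 -0.072 0.597   0.82 -0.031 0.817[-1.3  2.1  6.5]
7.57
C 9.14 [-2.4  1.9  6. ] -0.0 0.084
   0.3 -0.043 0.3   0.6 -0.056 0.6   0.82 -0.063 0.82[-5.8  2.9  8.5]
11.53
```

```bash
python3 - <<'E'
from h import *
for k in 'BD':
    go(k,0); print(k,T(),np.round(env.current_ft_force(),1),round(mz(),3),round(env.current_gripper_width(),3))
    for t,d in ((.4,.5),(.74,.5),(.78,.3),(.82,.3)):
        turn(k,t,d); print("  ",t,round(mz(3),3),round(NUT[k][1]-yaw_now(),3),end="")
    print(np.round(env.current_ft_force(),1)); leave(); print(T())
p=env.read_camera("wrist"); cv2.imwrite("pics/w2.png",p["frame"][:,:,::-1])
E
```

```text
B 13.74 [-0.6  0.3  2.7] 0.006 0.087
   0.4 -0.056 0.4   0.74 -0.074 0.74   0.78 -0.046 0.78   0.82 -0.031 0.82[-2.9  1.2  5.3]
16.46
D 19.17 [-3.5  4.1  4.3] -0.029 0.088
   0.4 -0.01 0.4   0.74 -0.053 0.74   0.78 -0.076 0.78   0.82 -0.056 0.82[-4.   3.7  4.8]
21.88
```

View pics/w2.png

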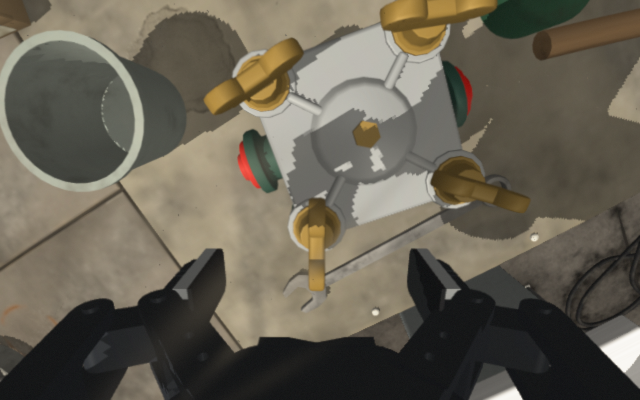

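All four nuts turned evenly and the neighbours are untouched. Round two starts at the first corner, in fine steps.

```bash
cat >> h.py <<'E'
def snug(k,start,tmax=2.5,settled=False):
    if not settled: go(k,.82); print(k,T(),np.round(env.current_ft_force(),1),round(mz(),3))
    if start>.82: turn(k,start,max(.4,(start-.82)/.8))
    t=start; env.pause(.1); m=mz(4); log=[(t,round(m,3))]
    while t<tmax and abs(m)<.285:
        fine=abs(m)>.15
        t+=(.012 if fine and abs(m)>.24 else .02) if fine else .04
        turn(k,t,.2 if fine else .15); env.pause(.15 if fine else .04); m=mz(6 if fine else 3); log.append((round(t,3),round(m,3)))
    print(*log); env.pause(.3); print(k,"final",mz(10),NUT[k][1]-yaw_now(),np.round(env.current_ft_force(),1),T()); return t,m
E
python3 - <<'E'
from h import *
snug('A',1.14)
E
```

```text
A 23.79 [-1.6  0.7  5.5] -0.014
(1.14, -0.101) (1.18, -0.013) (1.22, -0.042) (1.26, -0.032) (1.3, -0.019) (1.34, -0.042) (1.38, -0.042) (1.42, -0.029) (1.46, -0.017) (1.5, -0.021) (1.54, -0.041) (1.58, -0.013) (1.62, -0.015) (1.66, 0.0) (1.7, -0.024) (1.74, -0.018) (1.78, 0.004) (1.82, 0.02) (1.86, 0.014) (1.9, 0.044) (1.94, 0.072) (1.98, 0.124) (2.02, 0.194) (2.04, 0.259) (2.052, 0.313)
A final 0.32277592191117177 2.0512339806253266 [-6.9  3.4  9.8] 32.67
```

```bash
sed -i 's/abs(m)<.285/abs(m)<.275/' h.py; python3 - <<'E'
from h import *
leave(); snug('C',1.48)
E
```

```text
C 35.32 [-5.1  4.5  5.1] -0.04
(1.48, -0.081) (1.52, -0.07) (1.56, -0.049) (1.6, -0.049) (1.64, -0.046) (1.68, -0.053) (1.72, -0.044) (1.76, -0.035) (1.8, -0.03) (1.84, -0.044) (1.88, -0.052) (1.92, -0.093) (1.96, -0.043) (2.0, -0.067) (2.04, -0.035) (2.08, 0.03) (2.12, 0.092) (2.16, 0.182) (2.18, 0.255) (2.192, 0.351)
C final 0.36528278935174724 -4.0918698856077915 [-6.2  6.7  8.5] 42.96
```

C settled at 0.365, slightly over. For the last two nuts I use finer final steps.

```bash
sed -i 's/fine=abs(m)>.15/fine=m>.12/; s/.012 if fine and abs(m)>.24/.01 if fine and m>.19/; s/abs(m)<.275/m<.27/; s/env.pause(.3); print/env.pause(.15); print/' h.py; python3 - <<'E'
from h import *
leave(); snug('B',1.66); 
E
```

```text
B 46.67 [-4.2  2.2  6.3] -0.026
(1.66, -0.047) (1.7, -0.065) (1.74, -0.052) (1.78, -0.059) (1.82, -0.024) (1.86, -0.039) (1.9, -0.016) (1.94, 0.094) (1.98, 0.18) (2.0, 0.297)
B final 0.2847442310627224 1.999269577608183 [-6.7  5.3  8.2] 51.05
```

```bash
python3 - <<'E'
from h import *
leave(); snug('D',1.62)
E
```

```text
D 55.12 [-1.   3.   3.5] -0.006
(1.62, -0.042) (1.66, -0.026) (1.7, -0.062) (1.74, -0.058) (1.78, -0.049) (1.82, -0.039) (1.86, -0.014) (1.9, -0.021) (1.94, -0.041) (1.98, -0.018) (2.02, -0.091) (2.06, 0.037) (2.1, 0.091) (2.14, 0.142) (2.16, 0.285)
D final 0.2754324729113667 2.1597333228243283 [-5.6  3.4  9.6] 61.03
```

```bash
python3 - <<'E'
from h import *
leave(); p=env.current_ee_pos(); env.move_straight([p[0],p[1],.37]); print(T(),env.current_ft_force()); print(env.job_done())
E
```

```text
62.52 [0.20149021 0.26951682 0.37150805]
the job is handed in; nothing more can be done
None
```

I snugged all four wing nuts down in two diagonal rounds and handed the job in at about 62.5 s; they read 0.32, 0.37, 0.28 and 0.28 N m at rest, in order of tightening, so the second is slightly over the 0.35 hand-snug limit (I estimate under 110 N on the cover).

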